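# Build the grooving tool stack on the cutter-setting stand

### The job

Set up the grooving tool on the upright spindle of the cutter-setting stand, in this order from the bottom: the plain spacer sleeve, the four-wing grooving cutter with its hub up, the ball-bearing guide ring and, on top, the flanged clamping collar with its flange down. Lower each part down the spindle until it sits flat on what is below it, without letting it drop, and leave the other things on the bench where they are.

Things in the scene. Friction and masses are not known exactly. Their poses are not given: they have to be found in the camera images.
- spindle_seat (a point): Target: upright steel spindle of the fixed cutter-setting stand (green round base 120 mm wide, 16 mm high; 112 mm high in all). Point: on the spindle axis, at the top face of its 58 mm wide seat flange, 50 mm above the bench, where the lowest part rests; z up. Above this point the spindle is 29 mm thick up to 52 mm, then tapers to a 18 mm nose ending at 62 mm.
- spacer_mid (a point): Plain spacer sleeve, bright steel: a ring with no flange, outer diameter 50 mm, bore 34 mm, 18 mm high, about 150 g, lying flat. Point: its centre, half-way up (9 mm above its underside); z is the ring's axis, up.
- cutter_mid (a point): Four-wing grooving cutter, about 300 g: dark disc with four bright-tipped wings, 100 mm across, 6 mm thick (1 to 7 mm above the underside), on a bright hub of outer diameter 50 mm, bore 34 mm, that rises to 18 mm: grip it by the 11 mm of hub above the disc. Lies disc down, hub up. Point: on its axis, 9 mm above its underside; z is its axis, up.
- bearing_mid (a point): Ball-bearing guide ring, about 160 g: bright outer and inner races with a black seal between, outer diameter 64 mm, bore 34 mm, 14 mm high, lying flat. Point: its centre, half-way up (7 mm above its underside); z is its axis, up. Grip it across its outer race.
- collar_mid (a point): Flanged clamping collar, bright steel, about 160 g: a flange 68 mm wide and 4 mm thick at the bottom, with four small dark pin holes, and a hub of outer diameter 50 mm standing on it, up to 14 mm above the underside (grip it by the hub); bore 34 mm; lies flange down. Point: on its axis, half-way up (7 mm above its underside); z is its axis, up.
- screw: Bystander, leave alone: the stack's clamping screw, standing on its head; dark hexagon head with a 44 mm washer face, thread upwards, 50 mm high. Origin: centre of its underside.
- offcut: Bystander, leave alone: offcut of pine moulding, 90 x 36 mm, 19 mm high, long along its x. Origin: centre of its underside.
- sample: Bystander, leave alone: rebated (stepped) pine sample, 70 x 48 mm, 28 mm high, long along its x. Origin: centre of its underside.
- spanner: Bystander, leave alone: steel open-end spanner, 170 mm long, lying along its x near the left side of the working area. Origin: its middle, at the underside.
- pushstick: Bystander, leave alone: plywood push stick, about 230 mm long, 12 mm thick, lying along its x near the right side of the working area. Origin: near its middle, at the underside.
Mind the look-alikes: they are no part of the job. What is shaped like the part that bears spacer_mid but purple or yellow is not meant.

How it is judged:
At the end, for the whole second after the job is handed in: All four parts are on the spindle, each within 5 mm of its axis and level within 0.12 rad, resting on one another in the order spacer, cutter (hub up), bearing, collar (flange down): their listed points stand 9, 27, 43 and 57 mm above the seat, each within 3 mm; all are released and at rest (horizontal distance between each of spacer_mid, cutter_mid, bearing_mid, collar_mid and spindle_seat below 0.005 m and z of spacer_mid in the frame of spindle_seat between 0.006 and 0.012 m and angle between each of spacer_mid, cutter_mid, bearing_mid, collar_mid's own z axis and vertical below 0.12 rad and linear speed of each of spacer, cutter, bearing, collar below 0.02 m/s and z of cutter_mid in the frame of spindle_seat between 0.024 and 0.03 m and z of bearing_mid in the frame of spindle_seat between 0.04 and 0.046 m and z of collar_mid in the frame of spindle_seat between 0.054 and 0.06 m); the robot touches nothing.
It fails at once if the spacer is let drop down the spindle (faster than 0.5 m/s on it) (horizontal distance between spacer_mid and spindle_seat below 0.008 m and z of spacer_mid in the frame of spindle_seat below 0.06 m and linear speed of spacer above 0.5 m/s).
It fails at once if the cutter is let drop down the spindle (faster than 0.5 m/s on it) (horizontal distance between cutter_mid and spindle_seat below 0.008 m and z of cutter_mid in the frame of spindle_seat below 0.06 m and linear speed of cutter above 0.5 m/s).
It fails at once if the bearing is let drop down the spindle (faster than 0.5 m/s on it) (horizontal distance between bearing_mid and spindle_seat below 0.008 m and z of bearing_mid in the frame of spindle_seat below 0.06 m and linear speed of bearing above 0.5 m/s).
It fails at once if the collar is let drop down the spindle (faster than 0.5 m/s on it) (horizontal distance between collar_mid and spindle_seat below 0.008 m and z of collar_mid in the frame of spindle_seat below 0.06 m and linear speed of collar above 0.5 m/s).
It fails at once if a bystander (screw, offcut, sample, spanner or push stick) is pushed more than 30 mm from its place (distance of any of screw, offcut, sample, spanner, pushstick from where it was at the start of the episode above 0.03 m).
It also fails if it takes over 112 s, if anything falls off the work surface, if the arm or the gripper's body presses on something with over 40 N, if the wrist force passes 120 N, or if a joint passes its speed limit or range.

### The arm

A 6-joint arm with a two-finger parallel gripper is mounted at the origin on the work surface. World frame = base frame: x ahead of the robot, y to its left, z up, the work surface at z = 0. Lengths are in m, angles in rad, forces in N, time in s.
With the tool pointing down it reaches from about 0.325 to 0.9 m from the base axis. Payload 6.1 kg.
Tool frame: the origin (TCP) lies at the very end of the fingers, on their centre line; the grasp point (between the pads) lies 19 mm behind it; z points along the fingers, y is the line along which they close (so a half turn about z gives the same grasp; the last joint's range is limited). The gripper opens to 85 mm and grips with 20 to 120 N. Pads are 22 mm wide; open, the fingers measure 114 mm over their backs; the gripper's body (76 mm by 85 mm) begins 54 mm behind the grasp point. The pads swing forward as they close: fully open they stand 13 mm farther back than shut.
Start: joints at [1.172, 0.22, 1.526, -0, 1.395, -0.126], TCP at [0.168, 0.602, 0.231] pointing down, gripper open.
Joint ranges: [-2.98, 2.98], [-0.91, 2.08], [0.09, 2.57], [-1.24, 4.39], [0.2, 2.65], [-2.68, 2.68]. Speed limits (rad/s): [2.57, 2.57, 3.01, 3.14, 3.14, 3.14].

### API

Orientations are given as a unit quaternion [x, y, z, w].
In Python, from cell import bot, eyes gives the robot as it stands.
- The arm moves only by the shell command python3 -m jog 'ROWS' [FORCE]. ROWS is JSON, a list that holds one entry, the list of rows, each a list of 7 numbers: the gripper command: -1 is shut, 1 is fully open, values between are in proportion, then the shift along the tool's x, y, z each as a share of 300 mm, from -1 to 1, then the turn, a rotation vector about the tool's x, y, z each as a share of 180 degrees, from -1 to 1. In form: [[[fingers, x, y, z, wx, wy, wz], ...]]. A call has 1 to 8 rows; each row is the pose to reach, as a shift and turn from the pose commanded when the call began, along the tool's axes at that moment, turning the shorter way round; what a row does not reach only later rows make up. A row lasts 1/12 s, in which the tool goes at most 41.7 mm and 7.16 degrees, less where a joint would pass 70% of its speed; a pose out of reach is approached as far as the arm can. A call with a number of a shift or a turn outside -1 to 1 is refused whole. A call with a gripper value outside its range is refused whole. The fingers move at their own pace and stop on an object; FORCE is the grip in N (left out, the last holds). Time passes only in rows, so rows that repeat a pose let the fingers close. It gives the time, the measured TCP pose, the force, the opening and the grip force at its end, in the units of the state.
- bot.state(): the state, without advancing time (a new reading comes with each control period).
- eyes.snapshot(name): name is "side" or "top" or "wrist"; returns the picture (420x560x3 uint8, red, green, blue); there is no depth.
- eyes.get_calibration(name): a dict with "K" (3x3 intrinsics, pixels), "dist" ([k1, k2, p1, p2, k3] as OpenCV has them; the pictures are not rectified), "R" (3x3) and "t" (3): a world point X has camera coordinates R X + t. Camera axes: x right, y down, z forward; pixel columns grow to the right and rows downward; lengths in m; the calibration is good to about 2 mm. A picture is of the moment at which its call begins: read the wrist's pose just before it. get_calibration takes no time and is no camera call; for the wrist camera it gives the pose at the moment of the call.
- bot.sign_off(): hands the job in; it is judged then, once.
The state is a dict: "time": time; "qpos": joint angles; "joint_vel": joint speeds; "effort": joint torques, N m; "tool_pos": TCP position; "eef_rot": TCP orientation; "ft_force": force on the tool from outside, world axes, zero at the start; "moment": the same for the moment, N m; "grip_width": opening from 0.0 (shut) to 1.0 (fully open); "finger_force": force on a finger pad.
Only numpy, scipy, OpenCV 4.12 (cv2) and the standard library are available. Lean on these libraries where they do the work, as an engineer would, in place of code of your own. Each camera call takes 0.05 s, during which the arm holds its last target. There are 200 camera calls.

## Working session

There is one attempt and no reset: what is moved stays moved. The work goes in short steps, Python scripts to look and compute and a shell command to move; the robot and the scene stay as the last step left them, time stands still between calls to the robot, and variables do not carry over. Pictures are saved under pics/ and viewed, at most 14 in all, crops included, and the job is handed in when it is done.

```bash
mkdir -p pics; ls; python3 - <<'E'
from cell import bot,eyes
import cv2
for n in ("top","side"):
    cv2.imwrite(f"pics/{n}0.png",cv2.resize(eyes.snapshot(n),(800,600),interpolation=cv2.INTER_CUBIC)[:,:,::-1])
    c=eyes.get_calibration(n);print(n,c)
s=bot.state();print(s)
E
```

```text
pics
top {'K': array([[524.81251984,   0.        , 282.48838974],
       [  0.        , 524.81251984, 213.97794315],
       [  0.        ,   0.        ,   1.        ]]), 'dist': array([-0.14881804,  0.        ,  0.        ,  0.        ,  0.        ]), 'R': array([[ 0.00756266, -0.99997002, -0.00166476],
       [-0.97792558, -0.00704828, -0.20883458],
       [ 0.20881659,  0.00320735, -0.97794956]]), 't': array([0.01000038, 0.59003891, 1.30091388])}
side {'K': array([[408.04199502,   0.        , 278.15317222],
       [  0.        , 408.04199502, 216.52353358],
       [  0.        ,   0.        ,   1.        ]]), 'dist': array([-0.06674362,  0.        ,  0.        ,  0.        ,  0.        ]), 'R': array([[-0.96789184, -0.25106815,  0.01225415],
       [-0.14570109,  0.52063157, -0.84125737],
       [ 0.20483303, -0.81603159, -0.54049595]]), 't': array([0.5477461 , 0.13346519, 0.87342384])}
{'time': 0.1, 'qpos': array([ 1.17190957e+00,  2.21147032e-01,  1.52752913e+00,  4.74527752e-06,
        1.39469807e+00, -1.26090892e-01]), 'joint_vel': array([ 8.43859345e-05, -3.04065762e-04, -2.77363427e-03,  1.67920344e-04,
       -2.07911270e-04,  8.07538357e-05]), 'effort': array([ 9.88270476e-04, -4.98236597e+01, -3.90548337e+01, -2.56341518e-04,
        5.58420026e-03, -5.02162561e-05]), 'tool_pos': array([0.1681688 , 0.60137089, 0.23029162]), 'eef_rot': array([ 1.35975754e-01,  9.90711765e-01, -8.59670021e-04, -2.33401660e-04]), 'ft_force': array([-0.62227724,  0.41806746,  0.11546228]), 'moment': array([-0.00151376, -0.01881449,  0.01287104]), 'finger_force': 0.0, 'grip_width': 1.004081394233747}
```

View pics/top0.png

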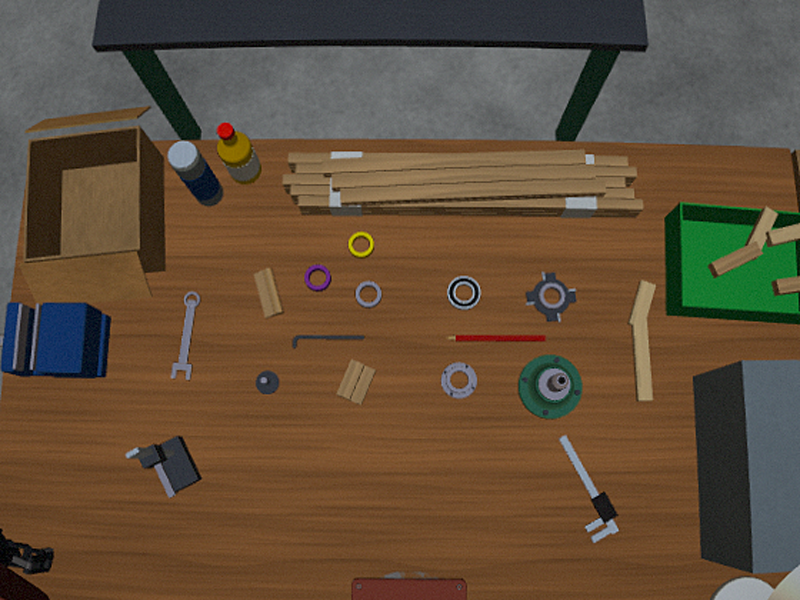

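View pics/side0.png

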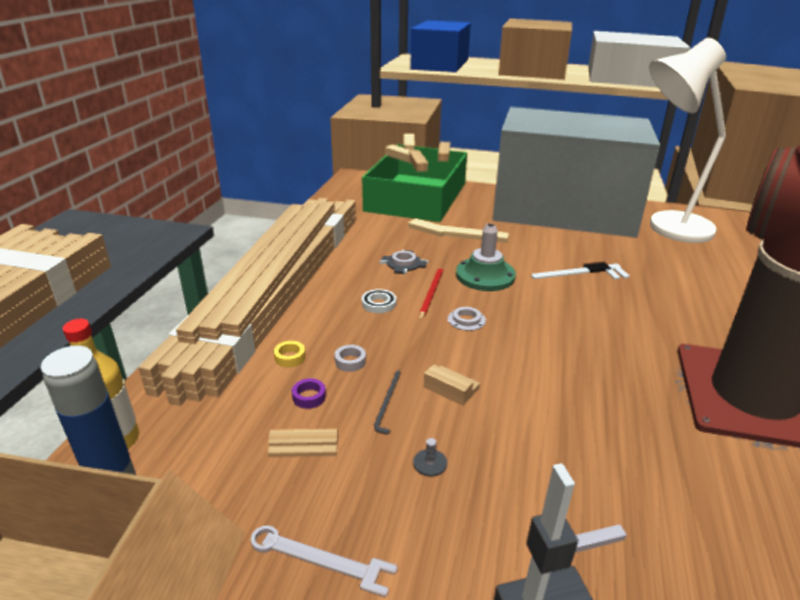

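Candidates in the top picture (800x600): the spacer is the grey ring (369,294), with look-alikes yellow (361,244) and purple (318,278). Bearing (464,292), cutter (551,296), collar (459,380) and spindle nose (560,380) are each one of a kind. I choose the grey ring and check it in a close crop.

```bash
cat > h.py <<'E'
import cv2,numpy as np
from cell import bot,eyes
def ray(c,u,v,z):
    p=cv2.undistortPoints(np.array([[[u,v]]],float),c["K"],np.array(c["dist"]))[0,0]
    d=c["R"].T@[p[0],p[1],1]; o=-c["R"].T@c["t"]
    return o+d*(z-o[2])/d[2]
def proj(c,X):
    return cv2.projectPoints(np.array(X,float).reshape(-1,1,3),cv2.Rodrigues(c["R"])[0],c["t"],c["K"],np.array(c["dist"]))[0][:,0]
def circ(x,y,z,r):
    a=np.linspace(0,2*np.pi,48,endpoint=False); return np.c_[x+r*np.cos(a),y+r*np.sin(a),a*0+z]
def delta(target,yaw=None):
    "shift in tool axes, shares of 300 mm; TCP target"
    from scipy.spatial.transform import Rotation as R
    s=bot.state(); r=R.from_quat(s["eef_rot"]); return r.inv().apply(np.array(target)-s["tool_pos"])/0.3
E
python3 - <<'E'
from h import *
im=eyes.snapshot("top")[160:300,240:430]
cv2.imwrite("pics/crop.png",cv2.resize(im,None,fx=4,fy=4,interpolation=cv2.INTER_CUBIC)[:,:,::-1])
E
```

```text
(no output)
```

View pics/crop.png

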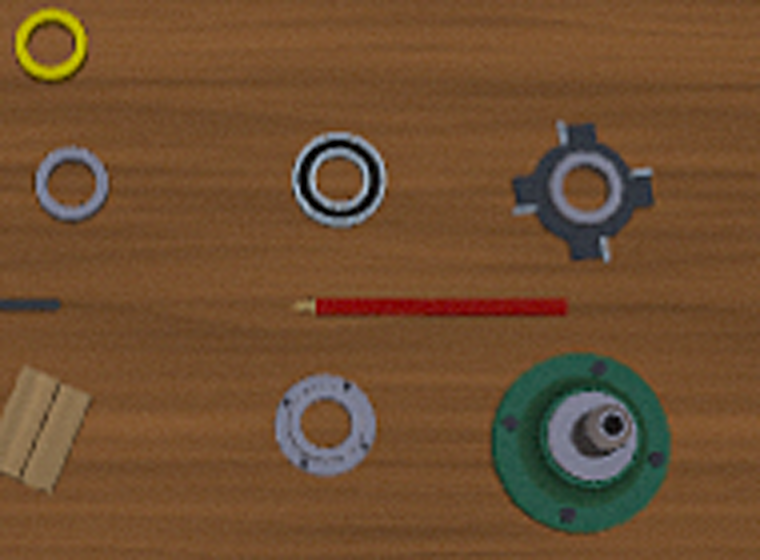

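The crop shows the plain grey spacer at (72,183), bearing (339,180), cutter hub (586,187), collar flange (326,425), and spindle: base (580,443), seat flange (590,436), nose tip (613,425).

```bash
python3 - <<'E'
from h import *
c=eyes.get_calibration("top")
for n,x,y,z in [("spacer",72,183.5,.018),("bearing",339.5,180,.014),("cutter",586,187,.018),("collar",326,425,.004),("base",580.5,443,.016),("flange",590,436,.05),("nose",613,425,.112)]:
    p=ray(c,240+(x+.5)/4-.5,160+(y+.5)/4-.5,z); print(n,p.round(4),np.hypot(*p[:2]).round(3))
# check sizes
a=ray(c,240+35/4,205.8,.018);b=ray(c,240+109.5/4,205.8,.018);print("spacer dia",np.linalg.norm(a-b))
w=eyes.get_calibration("wrist");s=bot.state()
from scipy.spatial.transform import Rotation as R
r=R.from_quat(s["eef_rot"]); print("wrist cam in tool",r.inv().apply(-w["R"].T@w["t"]-s["tool_pos"]),"view dir",r.inv().apply(w["R"][2]),"camx",r.inv().apply(w["R"][0]),r.as_matrix().round(3),w["K"][0,0])
E
```

```text
spacer [0.6223 0.0817 0.018 ] 0.628
bearing [ 0.6269 -0.0989  0.014 ] 0.635
cutter [ 0.6225 -0.2659  0.018 ] 0.677
collar [ 0.4619 -0.0893  0.004 ] 0.471
base [ 0.4492 -0.2572  0.016 ] 0.518
flange [ 0.4502 -0.257   0.05  ] 0.518
nose [ 0.4503 -0.2592  0.112 ] 0.52
spacer dia 0.05021482356544907
wrist cam in tool [ 8.37914045e-02 -8.11145451e-05 -1.42688803e-01] view dir [-3.23018088e-01 -7.84061684e-04  9.46392466e-01] camx [7.23664840e-04 9.99999160e-01 1.07547122e-03] [[-0.963  0.269 -0.001]
 [ 0.269  0.963 -0.001]
 [ 0.    -0.002 -1.   ]] 353.5566673100884
```

Sizes and the three spindle heights agree (axis ≈ (0.450,-0.257)). I move to above the grey spacer, going round the height gauge.

```bash
python3 -m jog '[[[0.6,-0.8,0.22,-0.2,0,0,-0.0867],[0.6,-0.8,0.22,-0.2,0,0,-0.0867],[0.6,-0.8,0.22,-0.2,0,0,-0.0867],[0.6,-0.8,0.22,-0.2,0,0,-0.0867],[0.6,-0.8,0.22,-0.2,0,0,-0.0867],[0.6,-0.8,0.22,-0.2,0,0,-0.0867],[0.6,-0.8,0.22,-0.2,0,0,-0.0867],[0.6,-0.8,0.22,-0.2,0,0,-0.0867]]]' 60; python3 -c "
from h import *
print(delta([.6223,.0817,.16]),bot.state()['qpos'],bot.state()['eef_rot'])"
```

```text
time: 0.82
tool_pos: [0.4206, 0.5998, 0.2909]
eef_rot: [0.002, 1.0, -0.0, 0.0]
ft_force: [-0.6, 0.5, -0.8]
grip_width: 0.798
finger_force: 0.0
[-0.6799619  -1.72389924  0.43678776] [ 8.51928212e-01  4.55087490e-01  1.12227805e+00 -3.81901639e-04
  1.56397981e+00 -7.14364021e-01] [ 2.25076690e-03  9.99997441e-01 -3.21813438e-05  2.25200634e-04]
```

```bash
python3 -m jog '[[[0.6,-0.35,-0.86,0.22,0,0,0],[0.6,-0.35,-0.86,0.22,0,0,0],[0.6,-0.35,-0.86,0.22,0,0,0],[0.6,-0.35,-0.86,0.22,0,0,0],[0.6,-0.35,-0.86,0.22,0,0,0],[0.6,-0.35,-0.86,0.22,0,0,0],[0.6,-0.35,-0.86,0.22,0,0,0],[0.6,-0.35,-0.86,0.22,0,0,0]]]' && python3 -m jog '[[[0.6,-0.33,-0.86,0.22,0,0,0],[0.6,-0.33,-0.86,0.22,0,0,0],[0.6,-0.33,-0.86,0.22,0,0,0],[0.6,-0.33,-0.86,0.22,0,0,0],[0.6,-0.33,-0.86,0.22,0,0,0],[0.6,-0.33,-0.86,0.22,0,0,0],[0.6,-0.33,-0.86,0.22,0,0,0],[0.6,-0.33,-0.86,0.22,0,0,0]]]'; python3 - <<'E'
from h import *
s=bot.state();c=eyes.get_calibration("wrist");im=eyes.snapshot("wrist").copy()
print(s['tool_pos'],delta([.6223,.0817,.006]))
for r in (.025,.017): cv2.polylines(im,[proj(c,circ(.6223,.0817,.018,r)).round().astype(int)],True,(255,0,0),1)
cv2.imwrite("pics/w1.png",cv2.resize(im,(800,600),interpolation=cv2.INTER_CUBIC)[:,:,::-1])
E
```

```text
time: 1.48
tool_pos: [0.5217, 0.3374, 0.2223]
eef_rot: [0.002, 1.0, -0.002, -0.002]
ft_force: [-0.6, 0.5, -1.0]
grip_width: 0.8
finger_force: 0.0
time: 2.15
tool_pos: [0.6206, 0.0805, 0.1568]
eef_rot: [0.002, 1.0, -0.001, -0.001]
ft_force: [-0.8, 0.4, -0.0]
grip_width: 0.802
finger_force: 0.0
[0.62059204 0.08054687 0.15683373] [-0.0090491  -0.00519607  0.50525925]
```

View pics/w1.png

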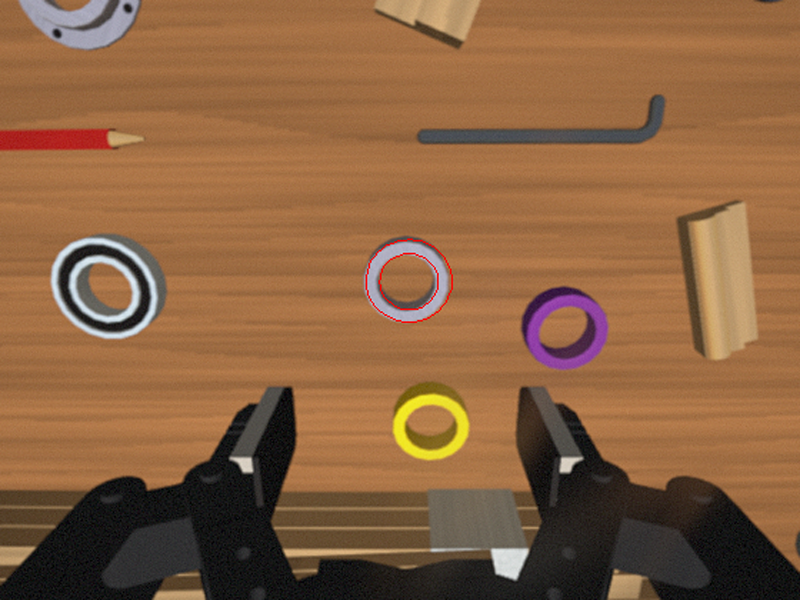

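The spacer (409,281) sits right under the predicted red circle; purple and yellow are clear of the fingers. Descend and grip.

```bash
python3 -m jog '[[[0.6,-0.008,-0.005,0.13,0,0,0],[0.6,-0.008,-0.005,0.26,0,0,0],[0.6,-0.008,-0.005,0.36,0,0,0],[0.6,-0.008,-0.005,0.43,0,0,0],[0.6,-0.008,-0.005,0.47,0,0,0],[0.6,-0.008,-0.005,0.49,0,0,0],[0.6,-0.008,-0.005,0.5,0,0,0],[0.6,-0.008,-0.005,0.5,0,0,0]]]' && python3 -m jog '[[[-1,0,0,0,0,0,0],[-1,0,0,0,0,0,0],[-1,0,0,0,0,0,0],[-1,0,0,0,0,0,0],[-1,0,0,0,0,0,0],[-1,0,0,0,0,0,0]]]' 60
```

```text
time: 2.87
tool_pos: [0.624, 0.0841, 0.0102]
eef_rot: [-0.0, 1.0, 0.0, 0.001]
ft_force: [0.1, -0.0, -0.7]
grip_width: 0.801
finger_force: 0.0
time: 3.37
tool_pos: [0.6253, 0.0833, 0.012]
eef_rot: [0.0, 1.0, 0.0, 0.002]
ft_force: [-1.8, 0.6, 7.2]
grip_width: 0.539
finger_force: 60.5
```

```bash
python3 -m jog '[[[-1,0,0,-0.05,0,0,0],[-1,0,0,-0.18,0,0,0],[-1,0,0,-0.32,0,0,0],[-1,0,0,-0.45,0,0,0],[-1,0,0,-0.5,0,0,0],[-1,0,0,-0.5,0,0,0],[-1,0,0,-0.5,0,0,0]]]'; python3 - <<'E'
from h import *
s=bot.state();c=eyes.get_calibration("wrist");im=eyes.snapshot("wrist")
for i in range(4): print(bot.state()['tool_pos'],bot.state()['time']); eyes.snapshot("wrist")
cv2.imwrite("pics/w2.png",cv2.resize(im,(800,600),interpolation=cv2.INTER_CUBIC)[:,:,::-1])
np.savez("w2.npz",im=im,tp=s['tool_pos'],**{k:c[k] for k in c})
E
```

```text
time: 3.95
tool_pos: [0.6243, 0.0831, 0.1614]
eef_rot: [0.0, 1.0, 0.0, 0.002]
ft_force: [0.2, 0.8, -2.5]
grip_width: 0.54
finger_force: 62.2
[0.62283316 0.08314489 0.15894209] 4.0
[0.62201819 0.08311297 0.15746876] 4.05
[0.62169994 0.08310529 0.15676211] 4.1
[0.62170745 0.08311184 0.1565681 ] 4.15
```

View pics/w2.png

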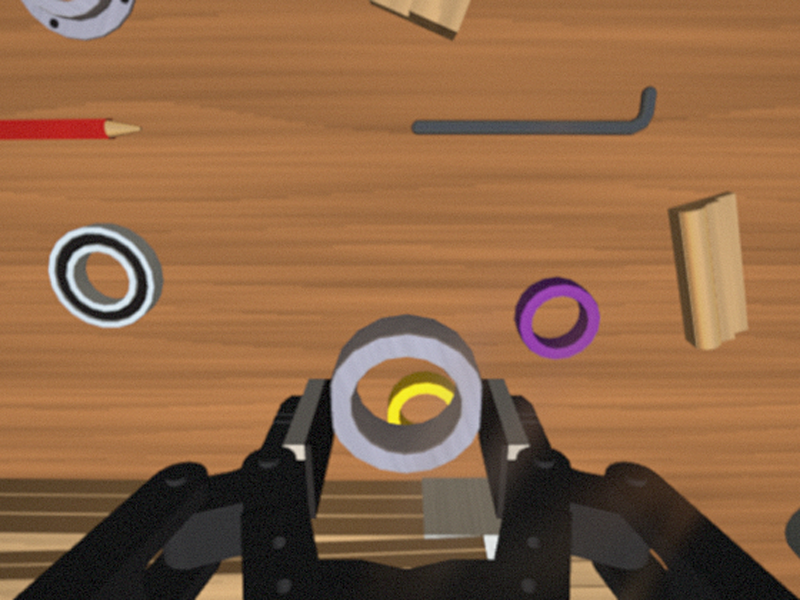

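Spacer is held level between the pads, top-face outer edge spanning x 331–482, y 334–472 of the picture. I fit its place in the tool.

```bash
cat >> h.py <<'E'
def fit(c,r,ext,z=None,x0=None):
    "ext: left,right,top,bottom in 800x600 picture of a level circle of radius r -> its centre"
    from scipy.optimize import least_squares
    e=(np.array(ext,float)+.5)*.7-.5
    def f(p):
        q=proj(c,circ(*p,r) if z is None else circ(p[0],p[1],z,r)); m=np.r_[q.min(0),q.max(0)]
        return np.array([m[0],m[2],m[1],m[3]])-e
    s=least_squares(f,x0); return s.x,s.fun
E
python3 - <<'E'
from h import *
d=np.load("w2.npz");tp=d['tp'];c={k:d[k] for k in("R","t","K","dist")}
p,e=fit(c,.025,(331,482,334,472),x0=[.622,.083,.18]);print(p,e,p-tp)
s=bot.state();print(s['tool_pos'],s['eef_rot'])
from scipy.spatial.transform import Rotation as R
w=eyes.get_calibration("wrist");r=R.from_quat(s["eef_rot"]);print(r.inv().apply(-w["R"].T@w["t"]-s["tool_pos"]))
E
```

```text
[0.62673317 0.08331071 0.1602598 ] [-0.98837067  0.9881042   1.0692706  -1.18616611] [ 0.00245588  0.00017803 -0.00111775]
[0.62192853 0.08312165 0.15672527] [ 2.55479296e-04  9.99997566e-01 -2.50948868e-05 -2.19120247e-03]
[ 8.37882307e-02  9.59323666e-05 -1.42681114e-01]
```

```bash
python3 - <<'E'
from h import *
s=bot.state();c=eyes.get_calibration("side");im=eyes.snapshot("side").copy()
tp=s['tool_pos'];u=proj(c,[tp])[0];print(tp,u)
x0,y0=int(u[0])-50,int(u[1])-50;cr=cv2.resize(im[y0:y0+90,x0:x0+100],None,fx=6,fy=6,interpolation=cv2.INTER_CUBIC)
for dz,col in((.011,(255,0,0)),(-.003,(0,255,0))):
  for h in(0,-.018):
    q=((proj(c,circ(tp[0]+.002,tp[1],tp[2]+dz+h,.025))-[x0,y0]+.5)*6-.5).round().astype(int);cv2.polylines(cr,[q],True,col,1)
cv2.imwrite("pics/s2.png",cr[:,:,::-1])
E
```

```text
[0.62192853 0.08312165 0.15672527] [242.98466393 194.54576977]
```

View pics/s2.png

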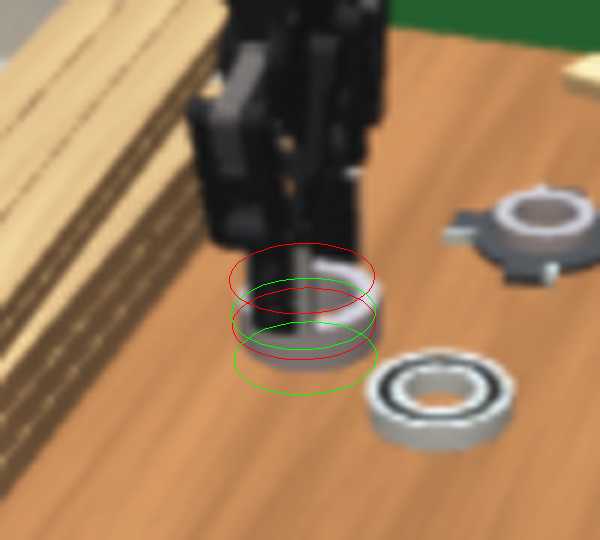

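```bash
python3 - <<'E'
from h import *
d=np.load("w2.npz");tp=d['tp'];c={k:d[k] for k in("R","t","K","dist")}
for r,ext in((.017,(351,462,357,453)),(.025,(331,482,332,473))):
  for z in(.005,.007):
    p,e=fit(c,r,ext,z=tp[2]+z,x0=[.622,.083]);print(p-tp[:2],e)
E
```

```text
[-0.00112938  0.00017742] [ 0.61068478 -0.61037909  0.11279935 -0.18470092]
[-0.00229219  0.00017649] [ 0.04991125 -0.04996541 -0.31647747  0.36248482]
[-0.00117909  0.00017489] [-3.37670121  3.37451548  0.27500746  0.11428547]
[-0.00228512  0.00017387] [-4.19405096  4.19105448 -0.30425939  0.95277428]
```

```bash
python3 -m jog '[[[-1,0.28,-0.56,0,0,0,0],[-1,0.28,-0.56,0,0,0,0],[-1,0.28,-0.56,0,0,0,0],[-1,0.28,-0.56,0,0,0,0],[-1,0.28,-0.56,0,0,0,0]]]' && python3 -m jog '[[[-1,0.29,-0.574,0,0,0,0],[-1,0.29,-0.574,0,0,0,0],[-1,0.29,-0.574,0,0,0,0],[-1,0.29,-0.574,0,0,0,0],[-1,0.29,-0.574,0,0,0,0],[-1,0.29,-0.574,0,0,0,0],[-1,0.29,-0.574,0,0,0,0],[-1,0.29,-0.574,0,0,0,0]]]'; python3 - <<'E'
from h import *
for i in range(2): eyes.snapshot("top")
s=bot.state();c=eyes.get_calibration("wrist");im=eyes.snapshot("wrist").copy();t=s['tool_pos']
print(t,s['qpos'],delta([.4512,-.2572,.16]))
for a in((.45,-.257,.112,.009),(.45,-.257,.05,.029),(t[0]-.0012,t[1],t[2]+.006,.017)): cv2.polylines(im,[proj(c,circ(*a)).round().astype(int)],True,(255,0,0),1)
cv2.imwrite("pics/w3.png",cv2.resize(im,(800,600),interpolation=cv2.INTER_CUBIC)[:,:,::-1])
E
```

```text
time: 4.67
tool_pos: [0.5368, -0.0878, 0.158]
eef_rot: [0.001, 1.0, -0.0, -0.001]
ft_force: [0.6, 0.7, -0.8]
grip_width: 0.539
finger_force: 62.3
time: 5.33
tool_pos: [0.4521, -0.2564, 0.1586]
eef_rot: [0.001, 1.0, 0.001, -0.0]
ft_force: [-0.2, -0.0, -1.4]
grip_width: 0.534
finger_force: 62.4
[ 0.45266187 -0.25573129  0.15881022] [-6.66243814e-01  3.47736952e-02  1.87139699e+00  3.77811068e-04
  1.23643720e+00 -2.23816713e+00] [ 0.00526017 -0.00503915 -0.00353182]
```

View pics/w3.png

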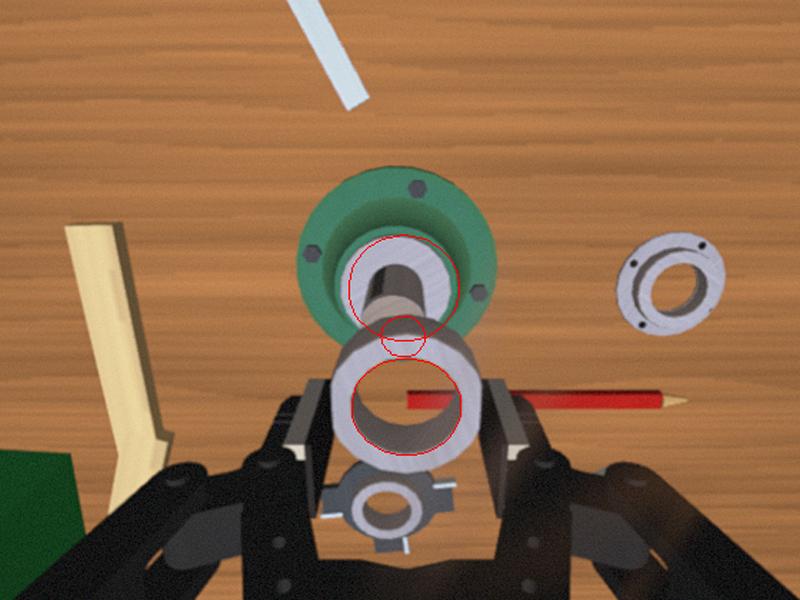

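The ring fit (351–462) agrees with the picture, but the seat flange (340–451) and nose (≈396) lie about 8 px left of the prediction. I compare collar, base and flange in this view.

```bash
python3 - <<'E'
from h import *
s=bot.state();c=eyes.get_calibration("wrist");im=eyes.snapshot("wrist");print(s['tool_pos'],s['eef_rot'])
for n,r,e,z in(("base",.06,(298,497,166,352),.016),("flange",.029,(340,451,235,337),.05),("collar",.034,(616,726,233,336),.004),("cutter hub",.025,(352,421,482,540),.018)):
    p,q=fit(c,r,e,z=z,x0=[.45,-.25]);print(n,p.round(4),q.round(1))
t=eyes.get_calibration("top");
im=eyes.snapshot("top")
cv2.imwrite("pics/t4.png",cv2.resize(im[240:300,340:430],None,fx=8,fy=8,interpolation=cv2.INTER_CUBIC)[:,:,::-1])
E
```

```text
[ 0.45277556 -0.25568542  0.1589408 ] [-6.79603327e-04  9.99999694e-01  3.27759053e-04 -2.06305175e-04]
base [ 0.4469 -0.2607] [-2.1  2.1 -3.8  5.2]
flange [ 0.4493 -0.2612] [ 0.  -0.  -1.2  1.4]
collar [ 0.4624 -0.0912] [ 0.1 -0.1 -0.5  0.6]
cutter hub [ 0.6229 -0.2689] [-1.   1.   0.1 -0.1]
```

```bash
python3 -m jog '[[[-1,0.007,-0.0167,0,0,0,0],[-1,0.007,-0.0167,0,0,0,0],[-1,0.007,-0.0167,0.03,0,0,0],[-1,0.007,-0.0167,0.07,0,0,0],[-1,0.007,-0.0167,0.1,0,0,0],[-1,0.007,-0.0167,0.13,0,0,0],[-1,0.007,-0.0167,0.13,0,0,0],[-1,0.007,-0.0167,0.13,0,0,0]]]'; python3 - <<'E'
from h import *
for i in range(3): eyes.snapshot("top")
s=bot.state();c=eyes.get_calibration("wrist");im=eyes.snapshot("wrist").copy();t=s['tool_pos']
print(t,s['ft_force'])
for a in((t[0]-.0012,t[1],t[2]+.006,.017),(.4495,-.2607,.112,.009),(.4495,-.2607,.102,.0145)): cv2.polylines(im,[proj(c,circ(*a)).round().astype(int)],True,(255,0,0),1)
cv2.imwrite("pics/w4.png",cv2.resize(im[180:360,180:380],None,fx=4,fy=4*5/6,interpolation=cv2.INTER_CUBIC)[:,:,::-1])
E
```

```text
time: 6.25
tool_pos: [0.4495, -0.2614, 0.119]
eef_rot: [0.0, 1.0, 0.001, -0.001]
ft_force: [0.0, -0.3, -0.9]
grip_width: 0.533
finger_force: 62.3
[ 0.45061269 -0.26224717  0.12078152] [ 0.29325816 -0.39830352 -1.61108188]
```

View pics/w4.png

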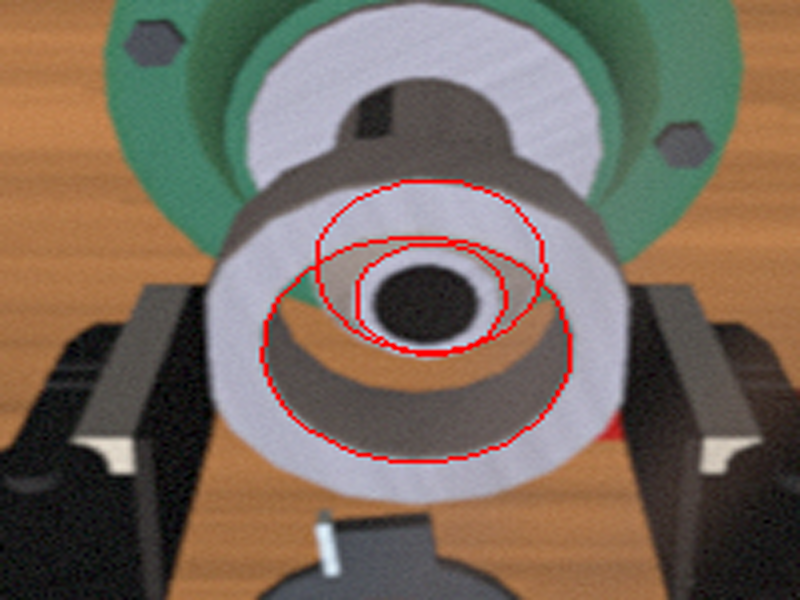

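The nose (bolt hole at (425,305)) is inside the bore, spindle ~1 mm further in +x than the ring centre. I nudge and lower.

```bash
python3 -m jog '[[[-1,-0.004,0.002,0.02,0,0,0],[-1,-0.004,0.002,0.04,0,0,0],[-1,-0.004,0.002,0.06,0,0,0],[-1,-0.004,0.002,0.08,0,0,0],[-1,-0.004,0.002,0.1,0,0,0],[-1,-0.004,0.002,0.12,0,0,0],[-1,-0.004,0.002,0.14,0,0,0],[-1,-0.004,0.002,0.14,0,0,0]]]' && python3 -m jog '[[[-1,0,0,0.01,0,0,0],[-1,0,0,0.02,0,0,0],[-1,0,0,0.03,0,0,0],[-1,0,0,0.035,0,0,0],[-1,0,0,0.04,0,0,0],[-1,0,0,0.045,0,0,0],[-1,0,0,0.045,0,0,0]]]'
```

```text
time: 7.12
tool_pos: [0.4505, -0.2607, 0.0765]
eef_rot: [0.0, 1.0, 0.001, -0.001]
ft_force: [-0.9, -0.3, -2.3]
grip_width: 0.536
finger_force: 62.3
time: 7.7
tool_pos: [0.4513, -0.2613, 0.0646]
eef_rot: [0.0, 1.0, 0.0, -0.0]
ft_force: [0.2, 0.3, -1.2]
grip_width: 0.538
finger_force: 62.3
```

```bash
python3 -m jog '[[[-1,0,0,0.003,0,0,0],[-1,0,0,0.006,0,0,0],[-1,0,0,0.009,0,0,0],[-1,0,0,0.012,0,0,0],[-1,0,0,0.012,0,0,0],[-1,0,0,0.012,0,0,0]]]'
```

```text
time: 8.2
tool_pos: [0.4515, -0.2614, 0.0619]
eef_rot: [0.0, 1.0, -0.0, -0.0]
ft_force: [-3.5, 2.0, 5.0]
grip_width: 0.536
finger_force: 63.2
```

```bash
python3 -m jog '[[[-1,0,0,0.003,0,0,0],[-1,0,0,0.003,0,0,0],[-1,0,0,0.003,0,0,0]]]' && python3 -m jog '[[[0.2,0,0,0,0,0,0],[0.4,0,0,0,0,0,0],[0.6,0,0,0,0,0,0],[0.6,0,0,0,0,0,0],[0.6,0,0,0,0,0,0]]]' && python3 -m jog '[[[0.6,0,0,-0.04,0,0,0],[0.6,0,0,-0.12,0,0,0],[0.6,0,0,-0.22,0,0,0],[0.6,0,0,-0.34,0,0,0],[0.6,0,0,-0.34,0,0,0],[0.6,0,0,-0.34,0,0,0]]]'
```

```text
time: 8.45
tool_pos: [0.4515, -0.2614, 0.0619]
eef_rot: [0.0, 1.0, -0.0, -0.0]
ft_force: [-5.9, 4.9, 11.6]
grip_width: 0.541
finger_force: 64.1
time: 8.87
tool_pos: [0.4514, -0.2613, 0.0601]
eef_rot: [0.0, 1.0, 0.0, -0.0]
ft_force: [0.6, -0.1, 0.1]
grip_width: 0.8
finger_force: 0.0
time: 9.37
tool_pos: [0.4533, -0.2628, 0.1661]
eef_rot: [0.0, 1.0, -0.002, 0.003]
ft_force: [-1.1, -0.1, 0.0]
grip_width: 0.799
finger_force: 0.0
```

```bash
python3 -m jog '[[[0.6,-0.57,-0.02,0,0,0,0],[0.6,-0.57,-0.02,0,0,0,0],[0.6,-0.57,-0.02,0,0,0,0],[0.6,-0.57,-0.02,0,0,0,0],[0.6,-0.57,-0.02,0,0,0,0],[0.6,-0.57,-0.02,0,0,0,0],[0.6,-0.57,-0.02,0,0,0,0],[0.6,-0.57,-0.02,0,0,0,0]]]'; python3 - <<'E'
from h import *
for i in range(5): eyes.snapshot("top")
s=bot.state();c=eyes.get_calibration("wrist");im=eyes.snapshot("wrist").copy();t=s['tool_pos']
print(t,s['qpos'][5])
for a in((.6229,-.2689,.018,.017),(.6229,-.2689,.018,.025)): cv2.polylines(im,[proj(c,circ(*a)).round().astype(int)],True,(255,0,0),1)
cv2.imwrite("pics/w5.png",cv2.resize(im[90:300,160:440],None,fx=2.8,fy=2.8,interpolation=cv2.INTER_CUBIC)[:,:,::-1])
E
```

```text
time: 10.03
tool_pos: [0.621, -0.2672, 0.1617]
eef_rot: [0.0, 1.0, 0.0, -0.001]
ft_force: [0.1, -0.2, 0.2]
grip_width: 0.798
finger_force: 0.0
[ 0.62183086 -0.26774457  0.16316526] -2.0925344103393098
```

View pics/w5.png

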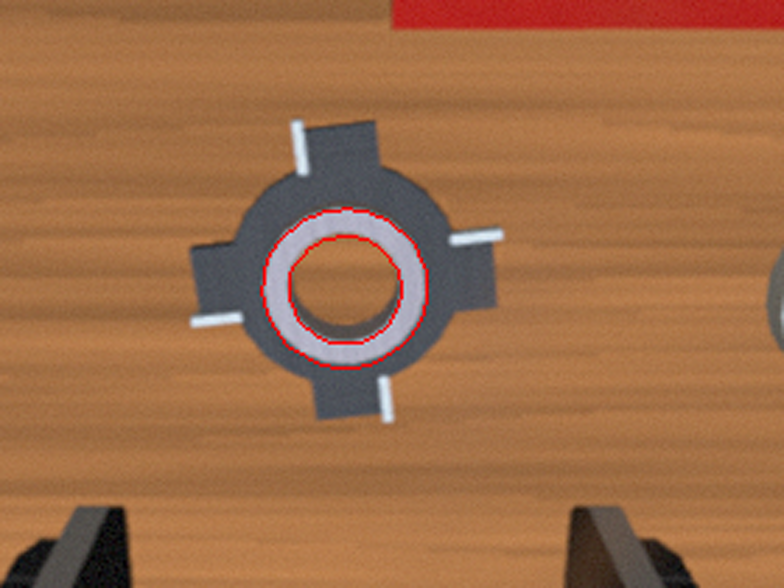

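Cutter hub (345,287) lies on the prediction within 0.5 mm. Descend.

```bash
python3 -m jog '[[[0.6,-0.002,-0.004,0.13,0,0,0],[0.6,-0.002,-0.004,0.26,0,0,0],[0.6,-0.002,-0.004,0.36,0,0,0],[0.6,-0.002,-0.004,0.43,0,0,0],[0.6,-0.002,-0.004,0.48,0,0,0],[0.6,-0.002,-0.004,0.5,0,0,0],[0.6,-0.002,-0.004,0.5,0,0,0],[0.6,-0.002,-0.004,0.5,0,0,0]]]'; python3 -c "
from h import *
for i in range(4): eyes.snapshot('top')
print(bot.state()['tool_pos'],delta([.6225,-.269,.006]),bot.state()['ft_force'])"
```

```text
time: 11.0
tool_pos: [0.6239, -0.2692, 0.0137]
eef_rot: [0.0, 1.0, -0.0, 0.001]
ft_force: [0.2, 1.2, 0.3]
grip_width: 0.801
finger_force: 0.0
[ 0.62439621 -0.26937864  0.01448568] [0.00640609 0.00130934 0.02826425] [-0.10889313  0.31084237 -0.34372327]
```

```bash
python3 -m jog '[[[0.6,0.006,0.001,0.01,0,0,0],[0.6,0.006,0.001,0.02,0,0,0],[0.6,0.006,0.001,0.025,0,0,0],[0.6,0.006,0.001,0.025,0,0,0],[0.6,0.006,0.001,0.025,0,0,0]]]' && python3 -m jog '[[[0.2,0,0,0,0,0,0],[0.1,0,0,0,0,0,0],[-1,0,0,0,0,0,0],[-1,0,0,0,0,0,0],[-1,0,0,0,0,0,0],[-1,0,0,0,0,0,0]]]' 80
```

```text
time: 11.62
tool_pos: [0.621, -0.2682, 0.0045]
eef_rot: [0.0, 1.0, 0.0, -0.0]
ft_force: [0.5, 0.8, 0.1]
grip_width: 0.799
finger_force: 0.0
time: 12.12
tool_pos: [0.6217, -0.2686, 0.0057]
eef_rot: [0.0, 1.0, -0.0, 0.0]
ft_force: [-1.9, 1.2, 5.2]
grip_width: 0.548
finger_force: 81.1
```

```bash
python3 -m jog '[[[-1,0,0,-0.03,0,0,0],[-1,0,0,-0.1,0,0,0],[-1,0,0,-0.2,0,0,0],[-1,0,0,-0.3,0,0,0],[-1,0,0,-0.4,0,0,0],[-1,0,0,-0.5,0,0,0],[-1,0,0,-0.5,0,0,0],[-1,0,0,-0.5,0,0,0]]]' && python3 -m jog '[[[-1,0.1,0,0,0,0,0],[-1,0.2,0.01,0,0,0,0],[-1,0.3,0.02,0,0,0,0],[-1,0.4,0.025,0,0,0,0],[-1,0.5,0.025,0,0,0,0],[-1,0.565,0.025,0,0,0,0],[-1,0.565,0.025,0,0,0,0],[-1,0.565,0.025,0,0,0,0]]]'; python3 - <<'E'
from h import *
for i in range(7): eyes.snapshot("top")
s=bot.state();c=eyes.get_calibration("wrist");im=eyes.snapshot("wrist").copy();t=s['tool_pos']
print(t,s['ft_force'],s['grip_width'])
for a in((t[0],t[1],t[2]+.0125,.017),(.4508,-.2614,.112,.009)): cv2.polylines(im,[proj(c,circ(*a)).round().astype(int)],True,(255,0,0),1)
cv2.imwrite("pics/w6.png",cv2.resize(im[140:360,140:420],None,fx=2.8,fy=2.7,interpolation=cv2.INTER_CUBIC)[:,:,::-1])
E
```

```text
time: 12.78
tool_pos: [0.6225, -0.269, 0.1572]
eef_rot: [0.0, 1.0, -0.001, 0.002]
ft_force: [0.4, -0.7, -3.6]
grip_width: 0.544
finger_force: 82.8
time: 13.45
tool_pos: [0.4499, -0.2598, 0.1525]
eef_rot: [0.001, 1.0, 0.001, -0.001]
ft_force: [1.1, -0.5, -2.4]
grip_width: 0.544
finger_force: 82.9
[ 0.4522329  -0.26058466  0.15450178] [ 0.05362299 -0.98482809 -3.5992535 ] 0.5502549401496449
```

View pics/w6.png

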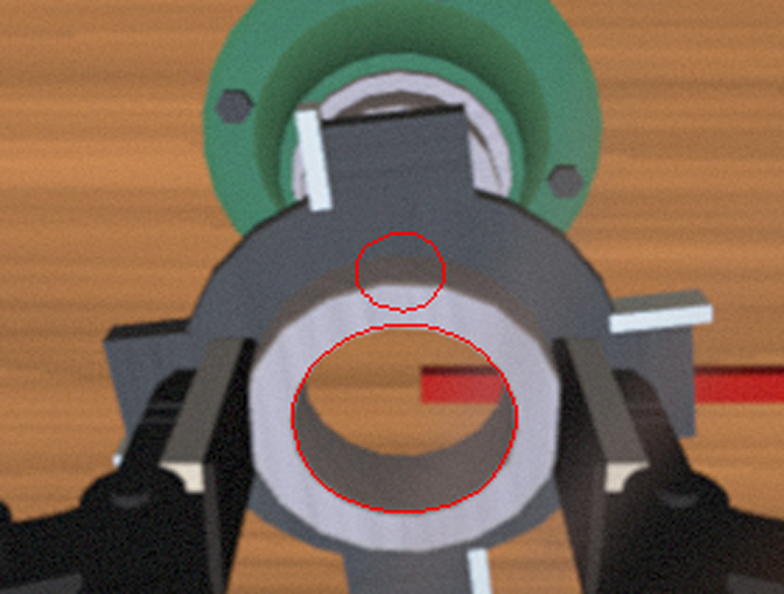

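The cutter is held level with the bore centred on the TCP; spindle with seated spacer lies ahead. Shift 1.6 mm and lower.

```bash
python3 -m jog '[[[-1,0.005,-0.003,0.03,0,0,0],[-1,0.005,-0.003,0.06,0,0,0],[-1,0.005,-0.003,0.09,0,0,0],[-1,0.005,-0.003,0.11,0,0,0],[-1,0.005,-0.003,0.12,0,0,0],[-1,0.005,-0.003,0.12,0,0,0],[-1,0.005,-0.003,0.12,0,0,0],[-1,0.005,-0.003,0.12,0,0,0]]]' && python3 -c "
from h import *
for i in range(3): eyes.snapshot('top')
print(bot.state()['tool_pos'],delta([.4506,-.2614,.0735]),bot.state()['ft_force'])"
```

```text
time: 14.52
tool_pos: [0.4505, -0.2619, 0.1192]
eef_rot: [0.0, 1.0, -0.0, 0.0]
ft_force: [-0.3, -0.4, -3.6]
grip_width: 0.546
finger_force: 82.9
[ 0.45057881 -0.26192177  0.11937275] [5.57758572e-05 1.84439134e-03 1.52907936e-01] [-0.51212276 -0.6348381  -3.50961295]
```

```bash
python3 -m jog '[[[-1,0,0.001,0.02,0,0,0],[-1,0,0.001,0.04,0,0,0],[-1,0,0.001,0.06,0,0,0],[-1,0,0.001,0.08,0,0,0],[-1,0,0.001,0.1,0,0,0],[-1,0,0.001,0.12,0,0,0],[-1,0,0.001,0.135,0,0,0],[-1,0,0.001,0.135,0,0,0]]]' && python3 -m jog '[[[-1,0,0,0.003,0,0,0],[-1,0,0,0.006,0,0,0],[-1,0,0,0.009,0,0,0],[-1,0,0,0.012,0,0,0],[-1,0,0,0.012,0,0,0],[-1,0,0,0.012,0,0,0]]]'
```

```text
time: 15.33
tool_pos: [0.4494, -0.2607, 0.0768]
eef_rot: [0.0, 1.0, 0.001, -0.001]
ft_force: [0.3, -0.3, -2.9]
grip_width: 0.544
finger_force: 82.8
time: 15.83
tool_pos: [0.4503, -0.2614, 0.0748]
eef_rot: [0.0, 1.0, -0.0, 0.0]
ft_force: [-0.1, -0.1, -3.4]
grip_width: 0.546
finger_force: 82.8
```

```bash
python3 -m jog '[[[-1,0,0,0.002,0,0,0],[-1,0,0,0.004,0,0,0],[-1,0,0,0.006,0,0,0],[-1,0,0,0.008,0,0,0],[-1,0,0,0.008,0,0,0],[-1,0,0,0.008,0,0,0]]]'
```

```text
time: 16.33
tool_pos: [0.4504, -0.2615, 0.0737]
eef_rot: [0.0, 1.0, -0.0, 0.0]
ft_force: [-3.5, 3.2, 9.3]
grip_width: 0.545
finger_force: 84.1
```

```bash
python3 -m jog '[[[0.2,0,0,0,0,0,0],[0.4,0,0,0,0,0,0],[0.6,0,0,0,0,0,0],[0.6,0,0,-0.01,0,0,0],[0.6,0,0,-0.08,0,0,0],[0.6,0,0,-0.2,0,0,0],[0.6,0,0,-0.3,0,0,0],[0.6,0,0,-0.3,0,0,0]]]' && python3 -m jog '[[[1,-0.1,0.09,-0.02,0,0,0],[1,-0.585,0.535,-0.02,0,0,0],[1,-0.585,0.535,-0.02,0,0,0],[1,-0.585,0.535,-0.02,0,0,0],[1,-0.585,0.535,-0.02,0,0,0],[1,-0.585,0.535,-0.02,0,0,0],[1,-0.585,0.535,-0.02,0,0,0],[1,-0.585,0.535,-0.02,0,0,0]]]'; python3 - <<'E'
from h import *
for i in range(6): eyes.snapshot("top")
s=bot.state();c=eyes.get_calibration("wrist");im=eyes.snapshot("wrist").copy();t=s['tool_pos']
print(t,s['qpos'][5])
for r in(.032,.017): cv2.polylines(im,[proj(c,circ(.627,-.101,.014,r)).round().astype(int)],True,(255,0,0),1)
cv2.imwrite("pics/w7.png",cv2.resize(im[90:300,160:440],None,fx=2.8,fy=2.8,interpolation=cv2.INTER_CUBIC)[:,:,::-1])
E
```

```text
time: 17.0
tool_pos: [0.4537, -0.2641, 0.1695]
eef_rot: [0.0, 1.0, -0.004, 0.004]
ft_force: [1.3, -0.8, 0.8]
grip_width: 0.801
finger_force: 0.0
time: 17.67
tool_pos: [0.6266, -0.0994, 0.1678]
eef_rot: [-0.001, 1.0, -0.0, -0.0]
ft_force: [-0.1, -0.2, -0.2]
grip_width: 1.003
finger_force: 0.0
[ 0.62516742 -0.10204529  0.1684397 ] -1.8548134045205926
```

View pics/w7.png

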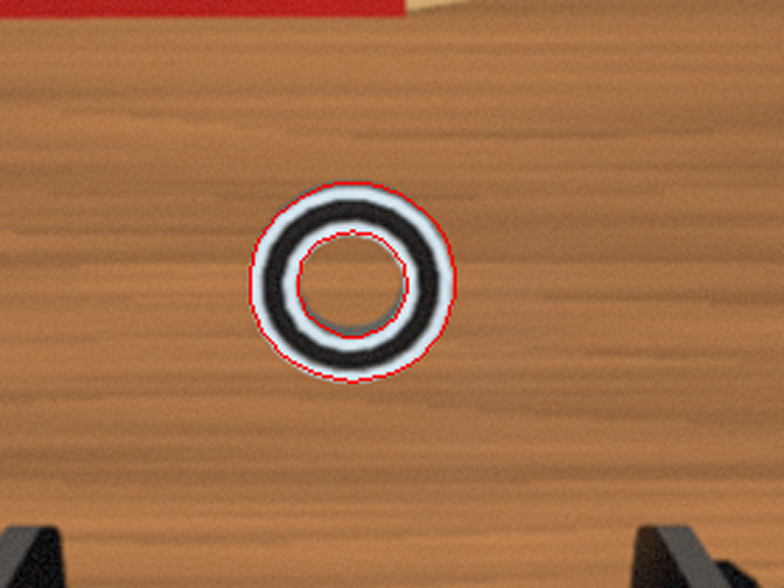

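Bearing (352,282) matches the prediction exactly. Descend.

```bash
python3 -m jog '[[[1,-0.005,0.0035,0.13,0,0,0],[1,-0.005,0.0035,0.26,0,0,0],[1,-0.005,0.0035,0.38,0,0,0],[1,-0.005,0.0035,0.46,0,0,0],[1,-0.005,0.0035,0.51,0,0,0],[1,-0.005,0.0035,0.53,0,0,0],[1,-0.005,0.0035,0.53,0,0,0],[1,-0.005,0.0035,0.53,0,0,0]]]'; python3 -c "
from h import *
for i in range(5): eyes.snapshot('top')
print(bot.state()['tool_pos'],delta([.6268,-.101,.003]),bot.state()['ft_force'])"
```

```text
time: 18.68
tool_pos: [0.6284, -0.1005, 0.0108]
eef_rot: [0.0, 1.0, -0.0, 0.001]
ft_force: [-0.3, 0.4, 0.2]
grip_width: 0.996
finger_force: 0.0
[ 0.62859463 -0.10019869  0.01113968] [ 0.00605835 -0.00265102  0.0271173 ] [ 0.63984175 -0.16355515 -0.65553018]
```

```bash
python3 -m jog '[[[1,0.006,-0.0025,0.01,0,0,0],[1,0.006,-0.0025,0.02,0,0,0],[1,0.006,-0.0025,0.027,0,0,0],[1,0.006,-0.0025,0.027,0,0,0],[1,0.006,-0.0025,0.027,0,0,0],[1,0.006,-0.0025,0.027,0,0,0]]]' && python3 -m jog '[[[0.6,0,0,0,0,0,0],[-1,0,0,0,0,0,0],[-1,0,0,0,0,0,0],[-1,0,0,0,0,0,0],[-1,0,0,0,0,0,0],[-1,0,0,0,0,0,0]]]' 80
```

```text
time: 19.43
tool_pos: [0.6254, -0.1006, 0.001]
eef_rot: [0.0, 1.0, 0.0, -0.0]
ft_force: [-0.1, 0.2, 0.1]
grip_width: 1.001
finger_force: 0.0
time: 19.93
tool_pos: [0.6264, -0.1008, 0.0027]
eef_rot: [0.0, 1.0, -0.0, 0.001]
ft_force: [-2.9, 0.9, 6.3]
grip_width: 0.699
finger_force: 84.3
```

```bash
python3 -m jog '[[[-1,0,0,-0.03,0,0,0],[-1,0,0,-0.1,0,0,0],[-1,0,0,-0.2,0,0,0],[-1,0,0,-0.3,0,0,0],[-1,0,0,-0.4,0,0,0],[-1,0,0,-0.5,0,0,0],[-1,0,0,-0.52,0,0,0],[-1,0,0,-0.52,0,0,0]]]' && python3 -m jog '[[[-1,0.09,-0.08,0,0,0,0],[-1,0.18,-0.16,0,0,0,0],[-1,0.27,-0.25,0,0,0,0],[-1,0.36,-0.33,0,0,0,0],[-1,0.45,-0.41,0,0,0,0],[-1,0.54,-0.5,0,0,0,0],[-1,0.582,-0.532,0,0,0,0],[-1,0.582,-0.532,0,0,0,0]]]'; python3 - <<'E'
from h import *
for i in range(8): eyes.snapshot("top")
s=bot.state();c=eyes.get_calibration("wrist");im=eyes.snapshot("wrist").copy();t=s['tool_pos']
print(t,s['ft_force'],s['grip_width'],delta([.4506,-.2614,.12]))
for a in((t[0]+.0004,t[1],t[2]+.0115,.017),(.4506,-.2614,.112,.009)): cv2.polylines(im,[proj(c,circ(*a)).round().astype(int)],True,(255,0,0),1)
cv2.imwrite("pics/w8.png",cv2.resize(im[140:360,140:420],None,fx=2.8,fy=2.7,interpolation=cv2.INTER_CUBIC)[:,:,::-1])
E
```

```text
time: 20.6
tool_pos: [0.6275, -0.1011, 0.1609]
eef_rot: [0.0, 1.0, -0.001, 0.003]
ft_force: [1.0, -0.9, -2.5]
grip_width: 0.698
finger_force: 86.5
time: 21.27
tool_pos: [0.447, -0.2614, 0.1546]
eef_rot: [0.002, 1.0, 0.001, -0.002]
ft_force: [1.1, 0.5, -0.4]
grip_width: 0.702
finger_force: 86.5
[ 0.45144376 -0.25932839  0.1569382 ] [ 0.56120037  0.55295698 -2.12814079] 0.6969533037798663 [ 0.00267144 -0.00648998  0.12342941]
```

View pics/w8.png

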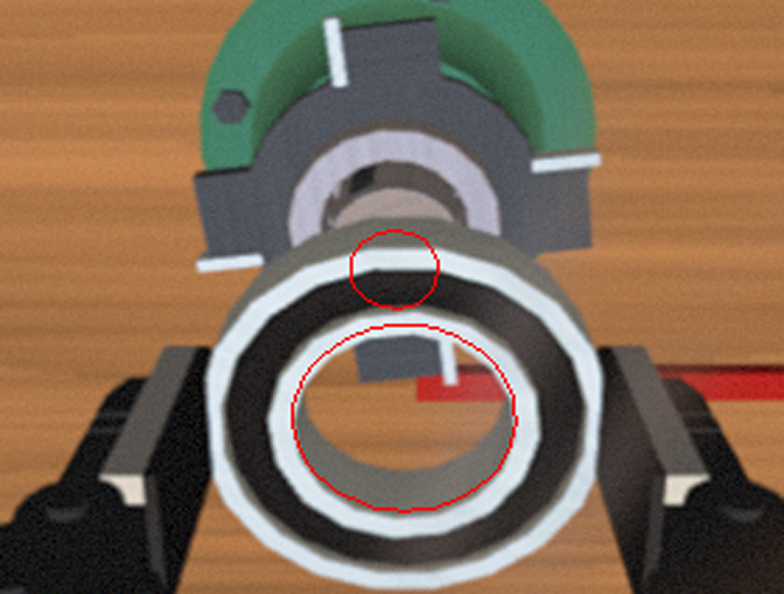

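Bearing held level, its bore (406,425) ≈1 mm ahead of the TCP; cutter sits flat below. Adjust and lower.

```bash
python3 -m jog '[[[-1,0.006,-0.007,0,0,0,0],[-1,0.006,-0.007,0.03,0,0,0],[-1,0.006,-0.007,0.06,0,0,0],[-1,0.006,-0.007,0.09,0,0,0],[-1,0.006,-0.007,0.11,0,0,0],[-1,0.006,-0.007,0.13,0,0,0],[-1,0.006,-0.007,0.13,0,0,0],[-1,0.006,-0.007,0.13,0,0,0]]]' && python3 -c "
from h import *
for i in range(4): eyes.snapshot('top')
print(bot.state()['tool_pos'],delta([.4498,-.2614,.0887]),bot.state()['ft_force'])"
```

```text
time: 22.38
tool_pos: [0.4487, -0.262, 0.1176]
eef_rot: [0.0, 1.0, 0.0, -0.0]
ft_force: [0.7, 0.7, -1.6]
grip_width: 0.697
finger_force: 86.5
[ 0.44943141 -0.26257233  0.11880195] [-0.00113483  0.00398092  0.10033807] [-0.06299768  0.51728639 -1.17652172]
```

```bash
python3 -m jog '[[[-1,-0.001,0.004,0.01,0,0,0],[-1,-0.001,0.004,0.025,0,0,0],[-1,-0.001,0.004,0.04,0,0,0],[-1,-0.001,0.004,0.055,0,0,0],[-1,-0.001,0.004,0.07,0,0,0],[-1,-0.001,0.004,0.085,0,0,0],[-1,-0.001,0.004,0.085,0,0,0],[-1,-0.001,0.004,0.085,0,0,0]]]' && python3 -m jog '[[[-1,0,0,0.003,0,0,0],[-1,0,0,0.006,0,0,0],[-1,0,0,0.009,0,0,0],[-1,0,0,0.012,0,0,0],[-1,0,0,0.012,0,0,0],[-1,0,0,0.012,0,0,0]]]'
```

```text
time: 23.25
tool_pos: [0.449, -0.2608, 0.0921]
eef_rot: [0.0, 1.0, 0.0, -0.0]
ft_force: [0.3, -0.4, -1.5]
grip_width: 0.699
finger_force: 86.5
time: 23.75
tool_pos: [0.4493, -0.2611, 0.0891]
eef_rot: [0.0, 1.0, -0.0, 0.0]
ft_force: [0.1, 0.7, -1.6]
grip_width: 0.695
finger_force: 86.5
```

```bash
python3 -m jog '[[[-1,0,0,0.002,0,0,0],[-1,0,0,0.004,0,0,0],[-1,0,0,0.006,0,0,0],[-1,0,0,0.008,0,0,0],[-1,0,0,0.008,0,0,0],[-1,0,0,0.008,0,0,0]]]'
```

```text
time: 24.25
tool_pos: [0.4496, -0.2612, 0.0886]
eef_rot: [0.0, 1.0, -0.0, 0.0]
ft_force: [-5.2, 3.9, 14.1]
grip_width: 0.701
finger_force: 88.3
```

```bash
python3 -m jog '[[[0.6,0,0,0,0,0,0],[0.8,0,0,0,0,0,0],[0.8,0,0,0,0,0,0],[0.8,0,0,-0.01,0,0,0],[0.8,0,0,-0.06,0,0,0],[0.8,0,0,-0.15,0,0,0],[0.8,0,0,-0.26,0,0,0],[0.8,0,0,-0.26,0,0,0]]]' && python3 -m jog '[[[0.6,-0.01,0.09,0,0,0,0],[0.6,-0.042,0.57,0,0,0,0],[0.6,-0.042,0.57,0,0,0,0],[0.6,-0.042,0.57,0,0,0,0],[0.6,-0.042,0.57,0,0,0,0],[0.6,-0.042,0.57,0,0,0,0],[0.6,-0.042,0.57,0,0,0,0]]]'; python3 - <<'E'
from h import *
for i in range(7): eyes.snapshot("top")
s=bot.state();c=eyes.get_calibration("wrist");im=eyes.snapshot("wrist").copy();t=s['tool_pos']
print(t,s['qpos'][5])
for r,z in((.034,.004),(.017,.014)): cv2.polylines(im,[proj(c,circ(.4622,-.0912,z,r)).round().astype(int)],True,(255,0,0),1)
cv2.imwrite("pics/w9.png",cv2.resize(im[90:300,160:440],None,fx=2.8,fy=2.8,interpolation=cv2.INTER_CUBIC)[:,:,::-1])
E
```

```text
time: 24.92
tool_pos: [0.4525, -0.2635, 0.1715]
eef_rot: [0.0, 1.0, -0.003, 0.004]
ft_force: [0.8, -0.9, 0.7]
grip_width: 0.899
finger_force: 0.0
time: 25.5
tool_pos: [0.4622, -0.0893, 0.1648]
eef_rot: [-0.001, 1.0, -0.0, 0.0]
ft_force: [-0.4, -0.2, -0.9]
grip_width: 0.799
finger_force: 0.0
[ 0.46194666 -0.09099958  0.16461729] -1.9308668988169357
```

View pics/w9.png

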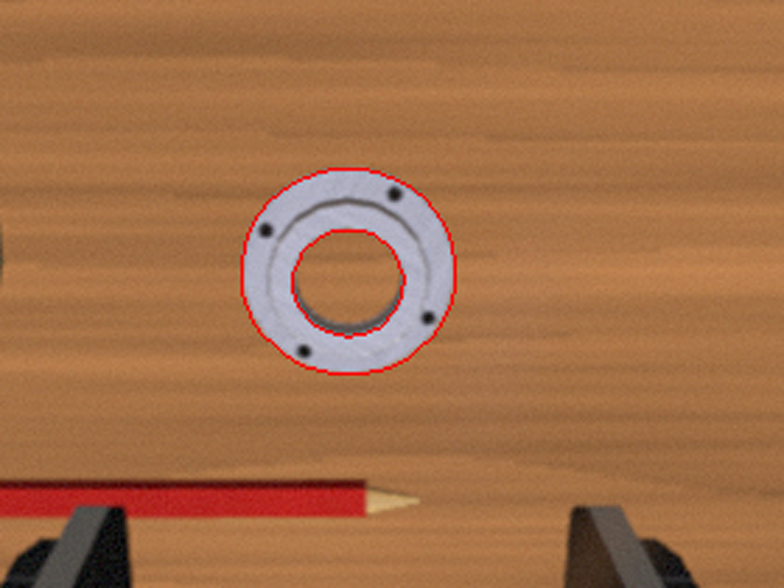

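Collar (348,272) matches the prediction exactly. Descend.

```bash
python3 -m jog '[[[0.6,0,0,0.13,0,0,0],[0.6,0,0,0.26,0,0,0],[0.6,0,0,0.37,0,0,0],[0.6,0,0,0.45,0,0,0],[0.6,0,0,0.49,0,0,0],[0.6,0,0,0.505,0,0,0],[0.6,0,0,0.505,0,0,0],[0.6,0,0,0.505,0,0,0]]]'; python3 -c "
from h import *
for i in range(5): eyes.snapshot('top')
print(bot.state()['tool_pos'],delta([.4622,-.0912,.004]),bot.state()['ft_force'])"
```

```text
time: 26.57
tool_pos: [0.4626, -0.0905, 0.0138]
eef_rot: [0.0, 1.0, -0.0, 0.0]
ft_force: [-0.1, 0.4, 0.4]
grip_width: 0.8
finger_force: 0.0
[ 0.46300156 -0.09043406  0.01439577] [ 0.00274735 -0.00252398  0.03464881] [ 0.09623396 -0.41908573  0.18658652]
```

```bash
python3 -m jog '[[[0.6,0.002,-0.0025,0.01,0,0,0],[0.6,0.002,-0.0025,0.02,0,0,0],[0.6,0.002,-0.0025,0.03,0,0,0],[0.6,0.002,-0.0025,0.034,0,0,0],[0.6,0.002,-0.0025,0.034,0,0,0],[0.6,0.002,-0.0025,0.034,0,0,0]]]' && python3 -m jog '[[[0.2,0,0,0,0,0,0],[0.1,0,0,0,0,0,0],[-1,0,0,0,0,0,0],[-1,0,0,0,0,0,0],[-1,0,0,0,0,0,0],[-1,0,0,0,0,0,0]]]' 80 && python3 -m jog '[[[-1,0,0,-0.03,0,0,0],[-1,0,0,-0.1,0,0,0],[-1,0,0,-0.2,0,0,0],[-1,0,0,-0.3,0,0,0],[-1,0,0,-0.4,0,0,0],[-1,0,0,-0.5,0,0,0],[-1,0,0,-0.52,0,0,0],[-1,0,0,-0.52,0,0,0]]]'
```

```text
time: 27.32
tool_pos: [0.4612, -0.0907, 0.0027]
eef_rot: [0.0, 1.0, 0.0, -0.0]
ft_force: [-0.0, 1.2, 0.4]
grip_width: 0.798
finger_force: 0.0
time: 27.82
tool_pos: [0.4618, -0.0909, 0.0039]
eef_rot: [0.0, 1.0, -0.0, 0.0]
ft_force: [-2.7, 0.9, 8.4]
grip_width: 0.539
finger_force: 80.5
time: 28.48
tool_pos: [0.4633, -0.0914, 0.1621]
eef_rot: [0.0, 1.0, -0.001, 0.003]
ft_force: [0.0, -0.6, -1.8]
grip_width: 0.538
finger_force: 82.5
```

```bash
python3 -m jog '[[[-1,0.006,-0.09,0,0,0,0],[-1,0.012,-0.18,0,0,0,0],[-1,0.018,-0.27,0,0,0,0],[-1,0.024,-0.36,0,0,0,0],[-1,0.03,-0.45,0,0,0,0],[-1,0.036,-0.53,0,0,0,0],[-1,0.038,-0.567,0,0,0,0],[-1,0.038,-0.567,0,0,0,0]]]' && python3 -c "
from h import *
for i in range(8): eyes.snapshot('top')
print(bot.state()['tool_pos'],delta([.4502,-.2613,.12]),bot.state()['ft_force'])"
```

```text
time: 29.15
tool_pos: [0.4487, -0.2622, 0.157]
eef_rot: [0.002, 1.0, 0.001, -0.001]
ft_force: [0.6, 0.4, -1.7]
grip_width: 0.538
finger_force: 82.5
[ 0.450147   -0.25995426  0.15901191] [-0.00016572 -0.00450223  0.13003915] [ 0.25050176 -0.00750847 -1.26383127]
```

```bash
python3 -m jog '[[[-1,0,-0.004,0.03,0,0,0],[-1,0,-0.004,0.06,0,0,0],[-1,0,-0.004,0.09,0,0,0],[-1,0,-0.004,0.11,0,0,0],[-1,0,-0.004,0.125,0,0,0],[-1,0,-0.004,0.125,0,0,0],[-1,0,-0.004,0.125,0,0,0],[-1,0,-0.004,0.125,0,0,0]]]' && python3 -c "
from h import *
for i in range(4): eyes.snapshot('top')
print(bot.state()['tool_pos'],delta([.4502,-.2613,.104]),bot.state()['ft_force'])"
```

```text
time: 30.22
tool_pos: [0.4502, -0.2623, 0.1218]
eef_rot: [0.0, 1.0, -0.0, 0.0]
ft_force: [0.0, 0.3, -0.8]
grip_width: 0.538
finger_force: 82.5
[ 0.45020425 -0.26234794  0.12198038] [5.75477481e-05 3.52864912e-03 5.99325027e-02] [-0.39634167  0.34476341 -0.72011761]
```

```bash
python3 -m jog '[[[-1,0,0.003,0.01,0,0,0],[-1,0,0.003,0.02,0,0,0],[-1,0,0.003,0.03,0,0,0],[-1,0,0.003,0.04,0,0,0],[-1,0,0.003,0.05,0,0,0],[-1,0,0.003,0.054,0,0,0],[-1,0,0.003,0.054,0,0,0],[-1,0,0.003,0.054,0,0,0]]]' && python3 -m jog '[[[-1,0,0,0.002,0,0,0],[-1,0,0,0.004,0,0,0],[-1,0,0,0.006,0,0,0],[-1,0,0,0.008,0,0,0],[-1,0,0,0.008,0,0,0],[-1,0,0,0.008,0,0,0]]]'
```

```text
time: 31.08
tool_pos: [0.4499, -0.2612, 0.1052]
eef_rot: [0.0, 1.0, 0.0, -0.0]
ft_force: [-0.6, -0.2, -1.0]
grip_width: 0.538
finger_force: 82.5
time: 31.58
tool_pos: [0.4502, -0.2614, 0.104]
eef_rot: [0.0, 1.0, -0.0, 0.0]
ft_force: [-1.8, 1.4, 5.0]
grip_width: 0.535
finger_force: 83.3
```

```bash
python3 -m jog '[[[-1,0,0,0.003,0,0,0],[-1,0,0,0.003,0,0,0],[0.2,0,0,0.002,0,0,0],[0.4,0,0,0.002,0,0,0],[0.6,0,0,0.002,0,0,0],[0.6,0,0,0.002,0,0,0],[0.6,0,0,0.002,0,0,0]]]' && python3 -m jog '[[[0.6,0,0,-0.03,0,0,0],[0.6,0,0,-0.1,0,0,0],[0.6,0,0,-0.2,0,0,0],[0.6,0,0,-0.3,0,0,0],[0.6,-0.2,0,-0.4,0,0,0],[0.6,-0.4,0,-0.4,0,0,0],[0.6,-0.4,0,-0.4,0,0,0],[0.6,-0.4,0,-0.4,0,0,0]]]'; python3 - <<'E'
from h import *
for i in range(6): eyes.snapshot("top")
c=eyes.get_calibration("side");a=eyes.snapshot("side").copy()
for z,r in((.068,.025),(.075,.05),(.1,.032),(.104,.034),(.114,.025)):pass
u=proj(c,[[.45,-.2595,.08]])[0].astype(int)
b=eyes.snapshot("top").copy();t=eyes.get_calibration("top");v=proj(t,[[.45,-.2595,.08]])[0].astype(int)
f=lambda im,u:cv2.resize(im[u[1]-40:u[1]+40,u[0]-40:u[0]+40],(400,400),interpolation=cv2.INTER_CUBIC)
cv2.imwrite("pics/fin.png",np.hstack([f(a,u),f(b,v)])[:,:,::-1])
E
```

```text
time: 32.17
tool_pos: [0.4498, -0.2611, 0.1021]
eef_rot: [0.0, 1.0, 0.0, -0.0]
ft_force: [0.1, 0.7, 0.0]
grip_width: 0.799
finger_force: 0.0
time: 32.83
tool_pos: [0.5758, -0.2611, 0.2229]
eef_rot: [-0.001, 1.0, -0.0, 0.002]
ft_force: [-0.2, 0.2, -0.5]
grip_width: 0.8
finger_force: 0.0
```

View pics/fin.png

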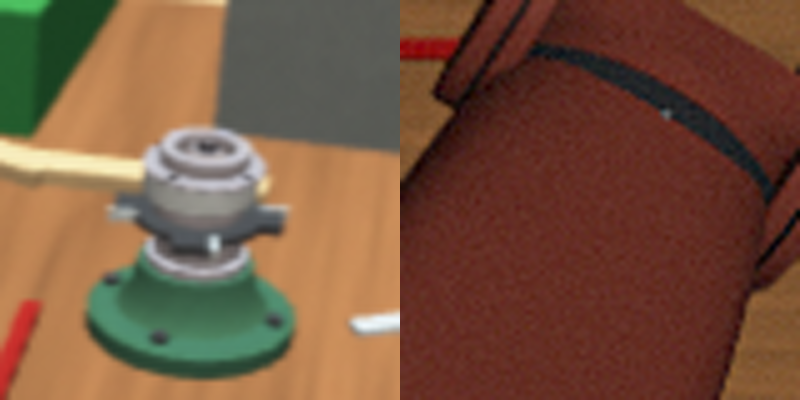

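The side view (left) shows the full stack level on the spindle: spacer, cutter, bearing and collar on top at (205,160), nose flush inside the bore; all seating heights matched to within 1 mm.

```bash
python3 -c "
from cell import bot
print(bot.sign_off())"
```

```text
the job is handed in; nothing more can be done
None
```

I stacked the spacer, cutter (hub up), bearing and collar (flange down) level on the spindle, released them, backed the gripper clear and handed the job in at about 33 s; no verdict came back, and the final side view and measured seating heights (within about 1 mm) look right.

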